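# Line up a strap hole with a drift and fit the bolt

## Robot

A 6-joint arm with a two-finger parallel gripper is mounted at the origin on a cart in front of the work surface, level with it; the furniture and walls round the work are solid. World frame = base frame: x ahead of the robot, y to its left, z up, the work surface at z = 0. Lengths are in m, angles in rad, forces in N, time in s.
With the tool pointing down it reaches from about 0.15 to 0.775 m from the base axis. Payload 6.1 kg.
Tool frame: the origin (TCP) lies at the very end of the fingers, on their centre line; the grasp point (between the pads) lies 19 mm behind it (bot.tcp_to_grasp is the distance from the TCP to the grasp point, in m); z points along the fingers, y is the line along which they close (so a half turn about z gives the same grasp; the last joint's range is limited). The gripper opens to 85 mm and grips with 20 to 120 N. Pads are 22 mm wide; open, the fingers measure 114 mm over their backs; the gripper's body (76 mm by 85 mm) begins 54 mm behind the grasp point. The pads swing forward as they close: fully open they stand 13 mm farther back than shut.
Start: joints at [-1.212, 0.126, -0.04, 1.405, 0, 1.571], TCP at [0.184, -0.492, 0.231] pointing down, gripper open.
Joint ranges: [-2.72, 2.72], [-0.95, 1.95], [-1.27, 1.35], [-1.78, 2.02], [-1.46, 1.47], [-3.14, 3.14]. Speed limits (rad/s): [2.39, 2.39, 3.01, 3.14, 3.14, 3.14].

## Interface

Orientations are given as a unit quaternion [w, x, y, z].
In Python, from bench import bot gives the robot as it stands. The module is installed in compiled form; this text tells all that it offers. Calls block until the motion is done:
- bot.reach(position, orientation): joint-space move of the TCP to a pose.
- bot.servo_line(position, v=0.15, rot=None, until_force=None): straight line of the TCP; rot=None keeps the orientation; v is the mean speed in m/s. With until_force (N) it stops when the force on the tool has changed by that much, and returns True; else False.
- bot.goto_joints(angles): joint-space move.
- bot.gripper_to(opening): finger opening in m; the grip force is fixed at half the most; returns when the fingers have stopped.
- bot.wait(seconds).
- bot.ik(position, orientation): joint angles nearest the present ones, or None.
- bot.camera(name): name is "scene" or "top" or "wrist"; returns (picture, depth): 400x640x3 uint8, blue, green, red; 400x640 float32, m along the optical axis (not along the pixel's ray), 0 where there is no reading.
- bot.camera_info(name): a dict with "camera_matrix" (3x3 intrinsics, pixels), "T" (4x4, takes a point from camera to world coordinates). Camera axes: x right, y up, looking along -z (the intrinsics and any distortion apply to the point x, -y, -z); pixel columns grow to the right and rows downward; lengths in m; the calibration is good to about 2 mm. The wrist camera is an equidistant fisheye: a pixel r from the principal point sees the ray r / f radians off the axis. A picture is of the moment at which its call begins: read the wrist's pose just before it. camera_info takes no time and is no camera call; for the wrist camera it gives the pose at the moment of the call.
A pose or a line that the arm cannot do raises bot.PlanningError and nothing moves.
- bot.finish_job(): hands the job in; it is judged then, once.
Trained networks look in the newest picture that a camera, given by its name, has taken for a name from the list of things; names that differ only in an ending like _2 or _b are one class to them, and where a whole thing is asked for, a point or a joint stands for the part that bears it (a point fixed in the world has none). Each returns a list of dicts, best first, with "score" (0 to 1); they miss things now and then, are a little off and sometimes report something else, mostly with a low value. They report only what shows in the picture. A call takes as long as a camera call.
- bot.cut_out(camera, query): "pixels" (400x640 bool, what is visible of it).
- bot.pinpoint(camera, query): "xyz" ([x, y, z] in m, in world coordinates, good to about 4 mm: a listed point, or the origin of a listed thing).
Readings, each from a call of its own:
- bot.get_time(): time.
- bot.get_joints(): joint angles.
- bot.get_dq(): joint speeds.
- bot.get_joint_torque(): joint torques, N m.
- bot.get_position(): TCP position.
- bot.get_tcp_rot(): TCP orientation.
- bot.get_contact_force(): force on the tool from outside, world axes, zero at the start.
- bot.get_moment(): the same for the moment, N m.
- bot.get_opening(): finger opening in m.
- bot.get_finger_force(): force on a finger pad.
Only numpy, scipy, OpenCV 4.12 (cv2) and the standard library are available. Lean on these libraries where they do the work, as an engineer would, in place of code of your own. Each camera call takes 0.05 s, during which the arm holds its last target. There are 200 camera calls.

## Task

The free end of the cross strap on the steel frame is about half a hole out of line with the bolt hole in the rail below it. Work the tapered drift down through both holes until its collar seats on the strap, so that it levers them into line; then stand the drift back in its hole in the wooden block and put the bolt in its place, fully home with its head flat on the strap. Use light hand pressure only, feeling your way and never forcing it against the frame (a few tens of newtons at most), and leave the oil bottle, the tin and the spanner where they are.

Things in the scene. Friction and masses are not known exactly. Their poses are not given: they have to be found in the camera images.
- frame: Frame of two grey 60 mm angle-iron rails, 280 mm long, 150 mm apart, lying along its y axis, flanges on top 60 mm above the bench; it does not shift. Origin on the bench below the strap's pivot bolt (far rail); near rail at x = -150 mm. The near rail's 22 mm hole (6 mm flange, open below down to the bench) is hidden under the strap and not measured: it lies 10 to 12 mm to one side along y from the strap's hole.
- strap: The loose-ended cross strap: steel flat 8 mm thick, 50 mm wide, on top of the rails; origin on its underside at the pivot bolt, free end and hole towards -x. It swings stiffly about the nipped-up pivot bolt: about 7 N at the hole moves it, and it stays where it is put.
- strap_hole (a point): Middle of the open 22 mm hole at the strap's free end, on its top face (68 mm above the bench). x points along the strap to the pivot bolt 150 mm away, z up, so the hole swings along y. Through it the rail's hole shows as a part-covered round below.
- drift_grip (a point): Middle of the grip of the tapered drift, a steel pin 123 mm long, upright in the stand. Grip: ribbed, 24 mm thick, 46 mm long, over a collar 32 mm across and 6 mm thick. Below the collar a 21.4 mm round shank for 18 mm, then an even taper over 46 mm to a flat 8 mm tip. This point is 93 mm above the tip, z up along the pin. About 0.3 kg.
- drift_tip (a point): The drift's tip (z points up the pin).
- drift_collar (a point): Middle of the underside of the drift's collar, 64 mm above its tip.
- drift: The whole drift; origin at its tip.
- bolt_head (a point): Middle of the head of the bolt, a 20 mm socket head cap screw upright in the stand: head 30 mm across, 20 mm tall, shank 20 mm thick, 45 mm long, with a 3 mm lead at its end. z up along the bolt. 0.2 kg.
- bolt_seat (a point): Middle of the underside of the bolt's head, 10 mm below the middle of the head, 45 mm above the shank's end.
- bolt: The whole bolt; origin at the shank's end.
- stand_hole0 (a point): Mouth of the drift's 25 mm hole in the stand, a fixed wooden block 135 x 66 x 70 mm with two holes right through, 68 mm apart along its x axis; on its top face, z up. The drift hangs there by its collar.
- stand_hole1 (a point): Mouth of the bolt's 23 mm hole in the stand, on its top face; the bolt hangs there by its head.
- oil_mid (a point): Green bottle of cutting oil, 48 mm thick, 175 mm tall, standing beyond the stand; this point is 60 mm above its foot. Leave alone.
- tin: Open tin of screws, 74 mm across, 52 mm tall; origin in its foot. Leave alone.
- spanner: Flat combination spanner, 240 mm long, on the bench to the left of the frame; origin below its middle. Leave alone.

How it is judged:
By the outcome, as a careful person would: the job done as asked, in the order asked, and still so for the second after the job is handed in, with the robot touching nothing.
It also fails if it takes over 72 s, if anything falls off the work surface, if the arm or the gripper's body presses on something with over 40 N, if the wrist force passes 120 N, or if a joint passes its speed limit or range.

## Working session

There is one attempt and no reset: what is moved stays moved. The work goes in short steps, each a Python script; the robot and the scene stay as the last script left them, time stands still between calls to the robot, and variables do not carry over. Pictures are saved under pics/ and viewed, at most 10 in all, crops included, and the job is handed in when it is done.

```bash
mkdir -p pics
python3 - <<'E'
from bench import bot
import cv2,numpy as np
for c in("scene","top"):
    im,d=bot.camera(c); cv2.imwrite(f"pics/{c}0.png",im)
    for q in("strap_hole","drift_grip","drift_collar","bolt_head","stand_hole0","stand_hole1","oil_mid","tin","spanner","frame","strap"):
        r=bot.pinpoint(c,q); print(c,q,[(np.round(x["xyz"],4).tolist(),round(x["score"],2)) for x in r[:2]])
print(bot.get_time(),bot.get_tcp_rot(),bot.get_contact_force())
E
```

```text
scene strap_hole [([0.4587, 0.2473, 0.0677], 0.98)]
scene drift_grip [([0.4525, 0.0242, 0.0981], 0.57)]
scene drift_collar [([0.4535, 0.0231, 0.0727], 0.82)]
scene bolt_head [([0.5623, 0.5836, 0.0019], 0.68), ([0.518, 0.0353, 0.0788], 0.43)]
scene stand_hole0 [([0.4535, 0.0158, 0.0647], 0.8), ([0.5166, 0.0435, 0.073], 0.63)]
scene stand_hole1 [([0.4535, 0.0158, 0.0647], 0.8), ([0.5166, 0.0435, 0.073], 0.63)]
scene oil_mid [([0.6661, 0.0172, 0.0599], 0.55), ([0.4501, 0.0218, 0.0721], 0.47)]
scene tin [([0.3691, 0.5323, -0.0046], 0.68)]
scene spanner [([0.5647, 0.5815, 0.0031], 0.83)]
scene frame [([0.6115, 0.2419, 0.0008], 0.87)]
scene strap [([0.6098, 0.2405, 0.0608], 0.94)]
top strap_hole []
top drift_grip [([0.4586, 0.0231, 0.1037], 0.65)]
top drift_collar [([0.4575, 0.0201, 0.0732], 0.74), ([0.517, 0.0412, 0.0708], 0.37)]
top bolt_head [([0.5183, 0.0363, 0.0805], 0.62), ([0.5144, 0.0407, 0.0682], 0.48)]
top stand_hole0 [([0.5165, 0.041, 0.0699], 0.82), ([0.4534, 0.0258, 0.0731], 0.69)]
top stand_hole1 [([0.5165, 0.041, 0.0699], 0.82), ([0.4534, 0.0258, 0.0731], 0.69)]
top oil_mid [([0.669, 0.0185, 0.0605], 0.65), ([0.5642, 0.5858, -0.0024], 0.22)]
top tin [([0.377, 0.5338, 0.0031], 0.68), ([0.562, 0.5863, -0.0022], 0.33)]
top spanner [([0.5629, 0.5862, -0.0031], 0.72), ([0.6105, 0.242, 0.0581], 0.52)]
top frame [([0.603, 0.2436, 0.0016], 0.9)]
top strap [([0.6105, 0.2394, 0.0594], 0.82)]
1.2 [-3.20573546e-05  9.83954189e-01  1.78421277e-01  4.24048583e-06] [ 0.30478015  0.40494846 -0.96251458]
```

View pics/scene0.png

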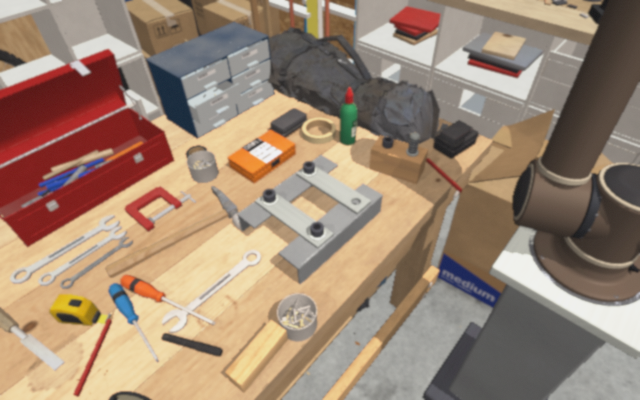

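```bash
cat > h.py <<'E'
from bench import bot
import cv2,numpy as np
def down(a): # tool y axis (closing line) at world yaw a+90deg, tool x at yaw a
    return np.array([0,np.cos(a/2),np.sin(a/2),0])
def ray(c,px,info=None):
    i=info or bot.camera_info(c);K=i["camera_matrix"];T=i["T"]
    x=(px[0]-K[0,2])/K[0,0];y=(px[1]-K[1,2])/K[1,1]
    if c=="wrist":
        r=np.hypot(x,y); s=np.sin(r)/r if r>1e-9 else 1; v=np.array([x*s,-y*s,-np.cos(r)])
    else: v=np.array([x,-y,-1.])
    return T[:3,3],T[:3,:3]@v
def atz(c,px,z,info=None):
    o,v=ray(c,px,info); return o+v*(z-o[2])/v[2]
def proj(c,p,info=None):
    i=info or bot.camera_info(c);K=i["camera_matrix"];T=i["T"]
    q=T[:3,:3].T@(np.array(p)-T[:3,3]);q=q*[1,-1,-1]
    if c=="wrist":
        h=np.hypot(q[0],q[1]);r=np.arctan2(h,q[2]);u=q[:2]/max(h,1e-9)*r
    else:u=q[:2]/q[2]
    return np.array([u[0]*K[0,0]+K[0,2],u[1]*K[1,1]+K[1,2]])
E
python3 - <<'E'
from h import *
i=bot.camera_info("wrist");print(i["camera_matrix"]);np.set_printoptions(precision=3,suppress=True)
T=i["T"];print(T,bot.get_position(),bot.get_tcp_rot())
i=bot.camera_info("top");print(i["camera_matrix"],i["T"])
for p in([.457,.023,.2],[.46,.245,.2],[.46,.245,.09],[.517,.038,.1],[.457,.023,.08],[.46,.245,.3]):
  for a in (-3.14,-1.57,-.8,0,.27,.8,1.57,3.14):
    q=bot.ik(p,down(a)); print(p,a,None if q is None else q)
E
```

```text
[[309.70691629   0.         317.3297276 ]
 [  0.         309.70691629 195.92124839]
 [  0.           0.           1.        ]]
[[ 0.351  0.904  0.243  0.246]
 [-0.936  0.339  0.09  -0.469]
 [-0.001 -0.259  0.966  0.375]
 [ 0.     0.     0.     1.   ]] [ 0.184 -0.492  0.231] [-0.     0.984  0.178  0.   ]
[[469.16    0.    318.79 ]
 [  0.    469.16  196.548]
 [  0.      0.      1.   ]] [[ 0.026  0.989 -0.145  0.373]
 [-1.     0.028  0.014  0.298]
 [ 0.018  0.145  0.989  1.234]
 [ 0.     0.     0.     1.   ]]
[0.457, 0.023, 0.2] -3.14 [ 0.05   0.    -0.242  1.328  0.     0.049]
[0.457, 0.023, 0.2] -1.57 [ 0.05   0.    -0.242  1.328  0.    -1.521]
[0.457, 0.023, 0.2] -0.8 [ 0.05   0.    -0.242  1.328  0.    -2.291]
[0.457, 0.023, 0.2] 0 [ 0.05   0.    -0.242  1.328  0.    -3.091]
[0.457, 0.023, 0.2] 0.27 [ 0.05   0.    -0.242  1.328  0.     2.922]
[0.457, 0.023, 0.2] 0.8 [ 0.05   0.    -0.242  1.328  0.     2.392]
[0.457, 0.023, 0.2] 1.57 [ 0.05   0.    -0.242  1.328  0.     1.622]
[0.457, 0.023, 0.2] 3.14 [ 0.05   0.    -0.242  1.328  0.     0.052]
[0.46, 0.245, 0.2] -3.14 [ 0.489  0.12
[... 1979 characters left out ...]
 0.05   0.046 -0.463  1.061  0.     2.392]
[0.457, 0.023, 0.08] 1.57 [ 0.05   0.046 -0.463  1.061  0.     1.622]
[0.457, 0.023, 0.08] 3.14 [ 0.05   0.046 -0.463  1.061  0.     0.052]
[0.46, 0.245, 0.3] -3.14 [0.489 0.13  0.115 1.557 0.    0.488]
[0.46, 0.245, 0.3] -1.57 [ 0.489  0.13   0.115  1.557  0.    -1.082]
[0.46, 0.245, 0.3] -0.8 [ 0.489  0.13   0.115  1.557  0.    -1.852]
[0.46, 0.245, 0.3] 0 [ 0.489  0.13   0.115  1.557  0.    -2.652]
[0.46, 0.245, 0.3] 0.27 [ 0.489  0.13   0.115  1.557  0.    -2.922]
[0.46, 0.245, 0.3] 0.8 [0.489 0.13  0.115 1.557 0.    2.831]
[0.46, 0.245, 0.3] 1.57 [0.489 0.13  0.115 1.557 0.    2.061]
[0.46, 0.245, 0.3] 3.14 [0.489 0.13  0.115 1.557 0.    0.491]
```

Run:
```python
from h import *
np.set_printoptions(precision=4,suppress=True)
a=-np.pi+.25
def look(n,qs,p,crop):
    bot.reach(p,down(a)); bot.wait(.2)
    i=bot.camera_info("wrist"); im,d=bot.camera("wrist"); np.savez(f"{n}.npz",im=im,d=d,T=i["T"],K=i["camera_matrix"])
    for q in qs:
        r=bot.pinpoint("wrist",q); print(q,[(np.round(x["xyz"],4).tolist(),round(x["score"],2)) for x in r[:2]])
    u=proj("wrist",crop,i).astype(int);print(u)
    x0=max(0,u[0]-60);y0=max(0,u[1]-45)
    cv2.imwrite(f"pics/{n}.png",np.vstack([cv2.resize(im,(480,300)),cv2.resize(im[y0:y0+75,x0:x0+120],(480,300),interpolation=cv2.INTER_CUBIC)]));print(x0,y0,"crop x4")
look("w_hole",["strap_hole","strap"],[.415,.225,.17],[.459,.2473,.068])
look("w_stand",["drift_grip","drift_collar","bolt_head","bolt_seat","stand_hole0","stand_hole1"],[.42,.03,.20],[.48,.03,.09])
print(bot.get_time())
```

```text
strap_hole []
strap []
[330 248]
270 203 crop x4
drift_grip [([0.4589, 0.0217, 0.0965], 0.76)]
drift_collar [([0.5192, 0.037, 0.0716], 0.67), ([0.4529, 0.0192, 0.0686], 0.6)]
bolt_head [([0.5187, 0.04, 0.0749], 0.97)]
bolt_seat [([0.5198, 0.0371, 0.0705], 0.94)]
stand_hole0 [([0.4554, 0.0216, 0.0691], 0.93), ([0.5153, 0.0365, 0.0701], 0.57)]
stand_hole1 [([0.4554, 0.0216, 0.0691], 0.93), ([0.5153, 0.0365, 0.0701], 0.57)]
[299 254]
239 209 crop x4
5.575
```

```bash
python3 -c "
import cv2,numpy as np
a=cv2.imread('pics/w_hole.png');b=cv2.imread('pics/w_stand.png')
cv2.imwrite('pics/both.png',cv2.resize(np.hstack([a,b]),(800,500)))"
```

```text
(no output)
```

View pics/both.png

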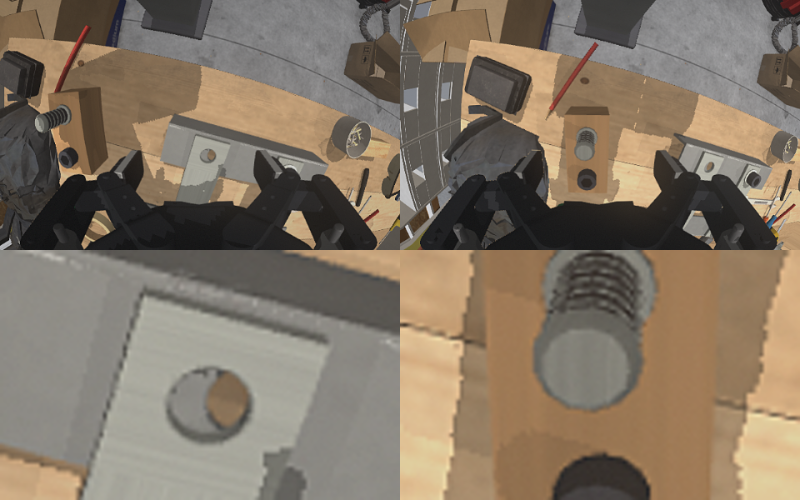

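Run:
```python
from h import *
np.set_printoptions(precision=4,suppress=True)
def L(n):
    f=np.load(n+".npz");return f["im"],f["d"],dict(T=f["T"],camera_matrix=f["K"])
im,d,i=L("w_hole")
print("hole",atz("wrist",(332.7,248.6),.068,i),"lens at rail",atz("wrist",(338.7,247.4),.06,i))
print(np.round(d[244:254:3,320:348:2],3))
# strap corner edges width check
for u in [(270+167*1.2/4,203+(404*1.2-300)/4),(270+252*1.2/4,203+(404*1.2-300)/4)]: print("rim",atz("wrist",u,.068,i))
im2,d2,i2=L("w_stand")
print("grip top",atz("wrist",(295.1,243.5),.122,i2),d2[243,295])
cv2.imwrite("pics/c2.png",np.hstack([cv2.resize(im[225:275,300:370],(420,300),interpolation=cv2.INTER_CUBIC),cv2.resize(im2[240:310,260:340],(380,332))[:300]]))
g=cv2.cvtColor(im,cv2.COLOR_BGR2GRAY)[225:275,300:370]
```

```text
hole [0.4587 0.2492 0.068 ] lens at rail [0.4598 0.2554 0.06  ]
[[0.265 0.273 0.274 0.274 0.274 0.274 0.273 0.338 0.337 0.337 0.339 0.337
  0.265 0.265]
 [0.273 0.273 0.274 0.273 0.274 0.274 0.339 0.34  0.34  0.339 0.34  0.34
  0.268 0.264]
 [0.273 0.274 0.274 0.274 0.275 0.274 0.34  0.339 0.339 0.342 0.339 0.34
  0.268 0.265]
 [0.266 0.273 0.275 0.275 0.276 0.276 0.274 0.281 0.339 0.341 0.341 0.272
  0.268 0.268]]
rim [0.4619 0.2387 0.068 ]
rim [0.4566 0.2603 0.068 ]
grip top [0.4559 0.0223 0.122 ] 0.22991517
```

View pics/c2.png

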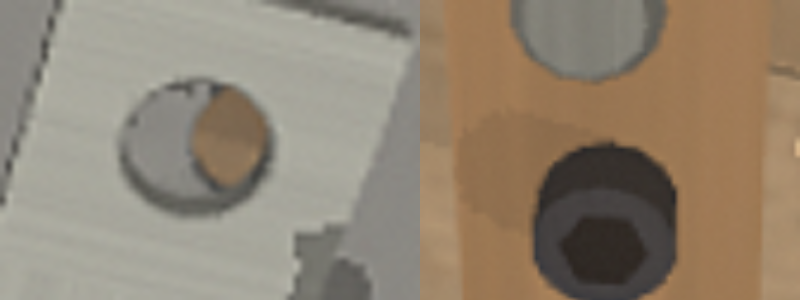

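Run:
```python
from h import *
np.set_printoptions(precision=4,suppress=True)
f=np.load("w_stand.npz");print("bolt",atz("wrist",(298.7,291.2),.09,dict(T=f["T"],camera_matrix=f["K"])))
a=-np.pi+.25
bot.gripper_to(.06)
bot.reach([.4572,.0223,.16],down(a)); bot.servo_line([.4572,.0223,.082],v=.1)
bot.gripper_to(.0); print(bot.get_opening(),bot.get_finger_force(),bot.get_contact_force())
bot.servo_line([.4572,.0223,.172],v=.12); print(bot.get_opening(),bot.get_contact_force(),bot.get_moment())
bot.reach([.4598,.2548,.175],down(a)); bot.servo_line([.4598,.2548,.158],v=.08); bot.wait(.2)
i=bot.camera_info("wrist"); im,d=bot.camera("wrist"); np.savez("w_tip.npz",im=im,d=d,T=i["T"],K=i["camera_matrix"])
print(bot.get_position(),bot.get_contact_force(),bot.get_time())
u=proj("wrist",[.4598,.2548,.075],i).astype(int);print(u)
x0=u[0]-40;y0=u[1]-45;print(x0,y0)
cv2.imwrite("pics/tip.png",cv2.resize(im[y0:y0+75,x0:x0+80],(640,600),interpolation=cv2.INTER_CUBIC))
for q in("drift_tip","strap_hole"):
    r=bot.pinpoint("wrist",q); print(q,[(np.round(x["xyz"],4).tolist(),round(x["score"],2)) for x in r[:2]])
```

```text
bolt [0.5184 0.0379 0.09  ]
0.023000239765299593 58.50449235388364 [-1.6966  1.8769  5.3906]
0.022751817710932654 [ 0.0843  0.294  -3.5618] [ 0.0186 -0.0217  0.019 ]
[0.4601 0.2548 0.1584] [-0.4609  0.5314 -3.7237] 10.0833
[317 200]
277 155
drift_tip [([0.4547, 0.2528, 0.0814], 0.58)]
strap_hole [([0.4574, 0.2489, 0.0668], 0.94), ([0.5167, 0.0376, 0.0681], 0.23)]
```

View pics/tip.png

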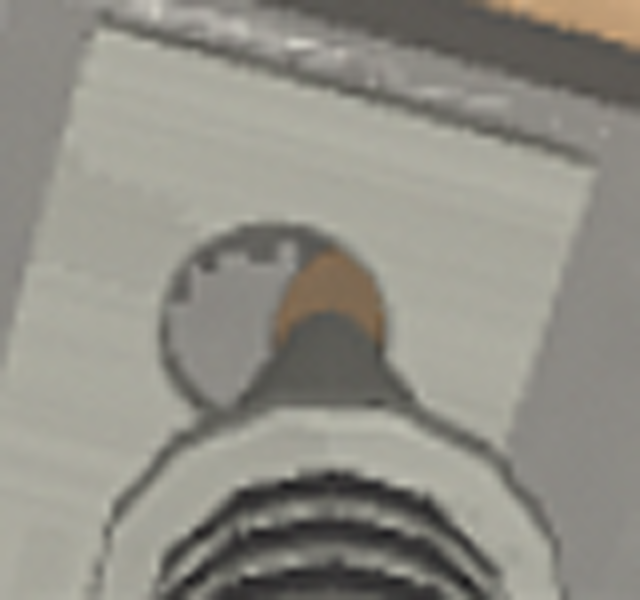

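Run:
```python
from h import *
np.set_printoptions(precision=4,suppress=True)
f=np.load("w_tip.npz");i=dict(T=f["T"],camera_matrix=f["K"])
rim=atz("wrist",(318.4,194),.0822,i);print("tip rim",rim, "dir to camera",i["T"][:3,3])
print("tip c?",atz("wrist",(318.4,199.4),.0822,i),"hole",atz("wrist",(311.1,196.3),.068,i),"lens",atz("wrist",(318.3,195.6),.06,i),"railedge",atz("wrist",(277+275/8,196.3),.06,i))
```

```text
tip rim [0.4527 0.2533 0.0822] dir to camera [0.3972 0.2382 0.3016]
tip c? [0.4567 0.2543 0.0822] hole [0.4595 0.2492 0.068 ] lens [0.4596 0.2551 0.06  ] railedge [0.4616 0.2498 0.06  ]
```

Run:
```python
from h import *
np.set_printoptions(precision=4,suppress=True)
P=lambda s:print(s,bot.get_position(),bot.get_contact_force(),round(bot.get_time(),2))
bot.servo_line([.4628,.2556,.158],v=.05)
r=bot.servo_line([.4628,.2556,.124],v=.03,until_force=6); P(("down",r))
if not r:
    p=bot.get_position(); e=np.array([.1,.995,0])
    r=bot.servo_line(p+e*.016,v=.015,until_force=15); P(("sweep",r))
```

```text
('down', True) [0.4629 0.2551 0.1242] [0.2174 0.1649 3.5039] 11.55
```

Run:
```python
from h import *
np.set_printoptions(precision=4,suppress=True)
P=lambda s:print(s,bot.get_position(),bot.get_contact_force(),bot.get_moment(),round(bot.get_time(),2))
p=bot.get_position(); e=np.array([.1,.995,0])
bot.servo_line(p+[0,0,.001],v=.03);P("up")
p=bot.get_position()
for k in range(4):
    r=bot.servo_line(p+e*.004*(k+1),v=.02,until_force=18); P(("sweep",k,r))
    if r: break
```

```text
up [0.463  0.2552 0.1252] [1.074  0.0422 0.1179] [ 0.0133 -0.1404  0.0217] 11.8
('sweep', 0, False) [0.4633 0.2576 0.125 ] [ 0.7322 -7.2066  2.2217] [-1.6696 -0.0622  0.0525] 12.16
('sweep', 1, False) [0.4637 0.2613 0.125 ] [ 0.8641 -6.579   1.9587] [-1.8559 -0.0812  0.0233] 12.51
('sweep', 2, False) [0.4642 0.2652 0.125 ] [ 1.2658 -7.837   1.5646] [-1.9132 -0.1348  0.0898] 12.86
('sweep', 3, False) [0.4647 0.2686 0.1249] [ 0.8191 -9.7791  2.1837] [-2.4117 -0.2631  0.0451] 13.21
```

Run:
```python
from h import *
np.set_printoptions(precision=4,suppress=True)
P=lambda s:print(s,bot.get_position(),bot.get_contact_force(),bot.get_moment(),round(bot.get_time(),2))
p=np.array([.4647,.2711,.125]); e=np.array([.1,.995,0])
for k in range(4):
    bot.servo_line(p+e*.0015*(k+1),v=.02); f=bot.get_contact_force(); P(("sweep",k))
    if f[1]<-17: break
```

```text
('sweep', 0) [0.4649 0.2691 0.1249] [  1.0157 -11.9875   4.2664] [-3.1965 -0.123   0.0939] 13.46
('sweep', 1) [0.465  0.2697 0.1249] [  0.0154 -14.1866   5.4378] [-4.0741 -0.1361  0.1011] 13.71
('sweep', 2) [0.4651 0.2703 0.1248] [  1.2784 -17.0711   6.4321] [-4.9073 -0.091   0.122 ] 13.96
```

Run:
```python
from h import *
np.set_printoptions(precision=4,suppress=True)
P=lambda s:print(s,bot.get_position(),bot.get_contact_force(),bot.get_moment(),round(bot.get_time(),2))
c=np.array([.4637,.261,.125]); bot.servo_line(c,v=.04); P("back")
while c[2]>.084:
    c[2]-=.004; bot.servo_line(c,v=.03); f=bot.get_contact_force(); P(c)
    if f[2]>18 or np.hypot(*f[:2])>18: print("stop");break
    c[:2]+=np.clip(f[:2]*.00015,-.001,.001)
```

```text
back [0.4636 0.2612 0.1248] [-0.013   0.4593 -3.5221] [-0.0097 -0.005   0.0222] 14.47
[0.4637 0.261  0.121 ] [0.4635 0.2611 0.1206] [ 0.1376 -0.8539 -3.3314] [-0.0288 -0.0391  0.0363] 14.76
[0.4637 0.2609 0.117 ] [0.4636 0.2608 0.1167] [-0.1037  0.3466 -4.0176] [0.0437 0.0068 0.0169] 15.04
[0.4637 0.2609 0.113 ] [0.4635 0.2608 0.1127] [-0.2975  0.0829 -4.029 ] [ 0.0094 -0.0021  0.0177] 15.32
[0.4637 0.2609 0.109 ] [0.4637 0.2611 0.1088] [ 0.7379  0.3097 -3.981 ] [ 0.18   -0.139  -0.0624] 15.61
[0.4638 0.261  0.105 ] [0.464  0.2613 0.1049] [ 0.6721  2.2562 -4.5201] [ 0.5603 -0.34    0.0562] 15.89
[0.4639 0.2613 0.101 ] [0.4641 0.2618 0.1009] [ 2.3168  3.7691 -5.1074] [ 0.9845 -0.5871 -0.0222] 16.18
[0.4642 0.2619 0.097 ] [0.4644 0.2622 0.0967] [ 2.6068  5.0203 -6.6245] [ 1.1707 -0.764  -0.0163] 16.46
[0.4646 0.2626 0.093 ] [0.4646 0.2623 0.093 ] [ 0.925   1.0468 -1.0879] [ 0.1782 -0.2784 -0.0155] 16.74
[0.4647 0.2628 0.089 ] [0.4645 0.262  0.0892] [-0.0361 -1.6157  3.0586] [-0.6139  0.1977  0.0424] 17.02
[0.4647 0.2626 0.085 ] [0.4645 0.2619 0.0855] [-0.8899 -2.2462  6.1728] [-0.6768  0.3587 -0.036 ] 17.31
[0.4646 0.2622 0.081 ] [0.4645 0.2618 0.0816] [-0.7712 -1.276   7.0601] [-0.5573  0.4412 -0.0225] 17.59
```

Run:
```python
from h import *
np.set_printoptions(precision=4,suppress=True)
P=lambda s:print(s,bot.get_position(),bot.get_contact_force(),bot.get_moment(),round(bot.get_time(),2))
c=np.array([.46445,.2619,.081])
for k in range(8):
    c[2]-=.001; bot.servo_line(c,v=.02); f=bot.get_contact_force(); P(c)
    if f[2]>20: break
    c[:2]+=np.clip(f[:2]*.00015,-.001,.001)
print(bot.get_opening())
im,d=bot.camera("scene");u=proj("scene",[.46,.26,.08]).astype(int)
cv2.imwrite("pics/seat.png",cv2.resize(im[u[1]-40:u[1]+40,u[0]-50:u[0]+50],(800,600),interpolation=cv2.INTER_CUBIC))
```

```text
[0.4644 0.2619 0.08  ] [0.4644 0.2617 0.081 ] [-1.5887 -1.0472  9.1849] [-0.4082  0.564   0.0306] 17.84
[0.4642 0.2617 0.079 ] [0.4644 0.2617 0.0806] [-2.8168 -0.7235 11.7314] [-0.5261  0.6747  0.0169] 18.09
[0.4638 0.2616 0.078 ] [0.4644 0.2617 0.0805] [-3.3329 -3.4803 17.6848] [-0.7055  0.8935  0.0153] 18.34
[0.4633 0.2611 0.077 ] [0.4644 0.2617 0.0805] [-4.2877 -3.0932 23.1375] [-0.6664  1.0893  0.0378] 18.59
0.022640386155828047
```

View pics/seat.png

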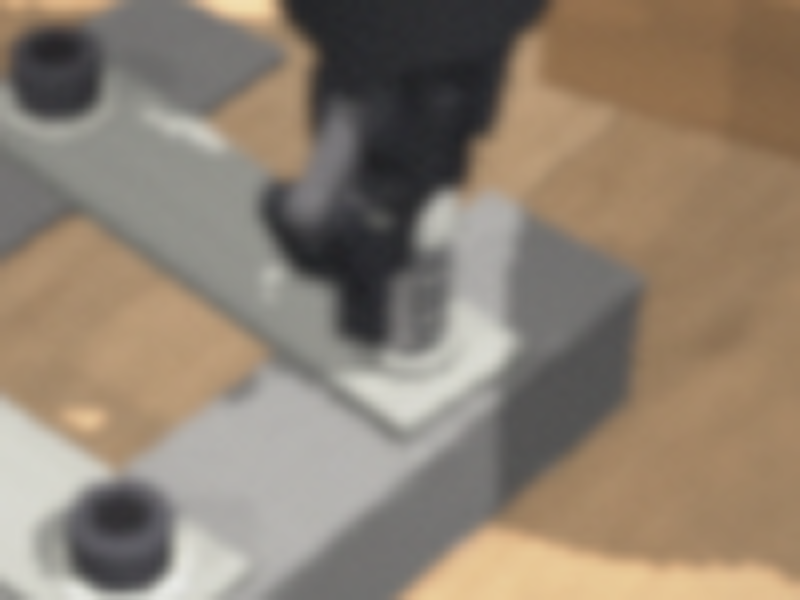

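Run:
```python
from h import *
np.set_printoptions(precision=4,suppress=True)
P=lambda s:print(s,bot.get_position(),bot.get_contact_force(),bot.get_moment(),round(bot.get_time(),2))
a=-np.pi+.25
c=np.array([.4643,.2617,.0805])
while c[2]<.105:
    c[2]+=.004; bot.servo_line(c,v=.03); f=bot.get_contact_force(); P(c)
    c[:2]+=np.clip(f[:2]*.00015,-.001,.001)
c[2]=.178; bot.servo_line(c,v=.12); P("up")
bot.reach([.4572,.0223,.172],down(a))
r=bot.servo_line([.4572,.0223,.120],v=.1,until_force=8); P(r)
if not r:
    c=np.array([.4572,.0223,.120])
    while c[2]>.0845:
        c[2]-=.006; bot.servo_line(c,v=.05); f=bot.get_contact_force(); P(c)
        if f[2]>12: print("stop");break
        c[:2]+=np.clip(f[:2]*.00015,-.001,.001)
```

```text
[0.4643 0.2617 0.0845] [0.4642 0.2615 0.0835] [  3.8004   0.9407 -10.484 ] [ 0.3147 -0.9525 -0.0077] 19.04
[0.4649 0.2618 0.0885] [0.4643 0.2615 0.0877] [  2.2072   0.9744 -11.1134] [ 0.3314 -0.5265  0.0115] 19.32
[0.4652 0.262  0.0925] [0.4649 0.2619 0.0933] [-1.4372 -0.7394 -2.5097] [-0.0909  0.3401 -0.0257] 19.61
[0.465  0.2619 0.0965] [0.4652 0.262  0.0972] [-0.7211 -0.486  -3.5852] [-0.096   0.1131  0.0021] 19.89
[0.4649 0.2618 0.1005] [0.4652 0.262  0.1009] [-0.9396  0.5212 -3.86  ] [-0.0078 -0.0244 -0.0325] 20.18
[0.4647 0.2619 0.1045] [0.4649 0.262  0.1048] [ 0.1416  0.2872 -3.9762] [-0.     -0.0324  0.0118] 20.46
[0.4648 0.2619 0.1085] [0.4649 0.262  0.1088] [-0.1373  0.4555 -2.9759] [-0.0038  0.0154 -0.0122] 20.74
up [0.4645 0.2618 0.1773] [ 0.133   0.5601 -3.7378] [-0.0287 -0.0572 -0.0243] 21.48
False [0.4575 0.0227 0.1203] [-0.2375  0.3536 -3.5453] [-0.0218 -0.0405 -0.0166] 23.09
[0.4572 0.0223 0.114 ] [0.4572 0.0223 0.114 ] [-0.0946  0.1621 -2.7019] [0.0084 0.0134 0.0068] 23.36
[0.4572 0.0223 0.108 ] [0.4569 0.0222 0.1076] [-0.2567  0.093  -3.8286] [ 0.0231 -0.0399 -0.042 ] 23.62
[0.4571 0.0223 0.102 ] [0.4568 0.0223 0.1015] [ 0.3927 -0.2105 -3.7381] [-0.0462 -0.018  -0.0299] 23.89
[0.4572 0.0223 0.096 ] [0.4569 0.0223 0.0956] [ 0.9848 -0.4338 -2.8677] [ 0.0561 -0.0227 -0.0353] 24.16
[0.4574 0.0222 0.09  ] [0.457  0.0222 0.0896] [-0.5772  0.0114 -3.3095] [-0.0179 -0.0108 -0.0251] 24.43
[0.4573 0.0222 0.084 ] [0.4569 0.0222 0.0836] [-0.6885  0.246  -2.6872] [ 0.0183 -0.0176  0.0042] 24.69
```

Run:
```python
from h import *
np.set_printoptions(precision=4,suppress=True)
P=lambda s:print(s,bot.get_position(),bot.get_contact_force(),bot.get_opening(),round(bot.get_time(),2))
a=-np.pi+.25
p=bot.get_position()
bot.servo_line([p[0],p[1],.0823],v=.03,until_force=10);P("rest")
bot.gripper_to(.05); p=bot.get_position(); bot.servo_line([p[0],p[1],.145],v=.15); P("off")
b=np.array([.5182,.038,.13])
bot.reach(b,down(a-np.pi/2)); b[2]=.0745; r=bot.servo_line(b,v=.1,until_force=8); P(r)
if not r:
    bot.gripper_to(0); P("g1"); bot.gripper_to(.05); b[2]=.105; bot.servo_line(b,v=.1)
    bot.reach(b,down(a)); b[2]=.0745; r=bot.servo_line(b,v=.08,until_force=8)
    if not r:
        bot.gripper_to(0); P("g2")
i=bot.camera_info("scene");im,d=bot.camera("scene");u=proj("scene",[.49,.03,.1]).astype(int)
cv2.imwrite("pics/st.png",cv2.resize(im[u[1]-40:u[1]+35,u[0]-50:u[0]+50],(800,600),interpolation=cv2.INTER_CUBIC))
```

```text
rest [0.4572 0.0223 0.0827] [ 0.3827 -0.3596  0.3887] 0.022843440036359193 24.94
off [0.457  0.0222 0.1446] [ 0.4073 -0.1321  0.3422] 0.04958451258884675 25.88
True [0.5184 0.0381 0.074 ] [1.4439 0.8206 2.7284] 0.05039094668643406 27.88
```

View pics/st.png

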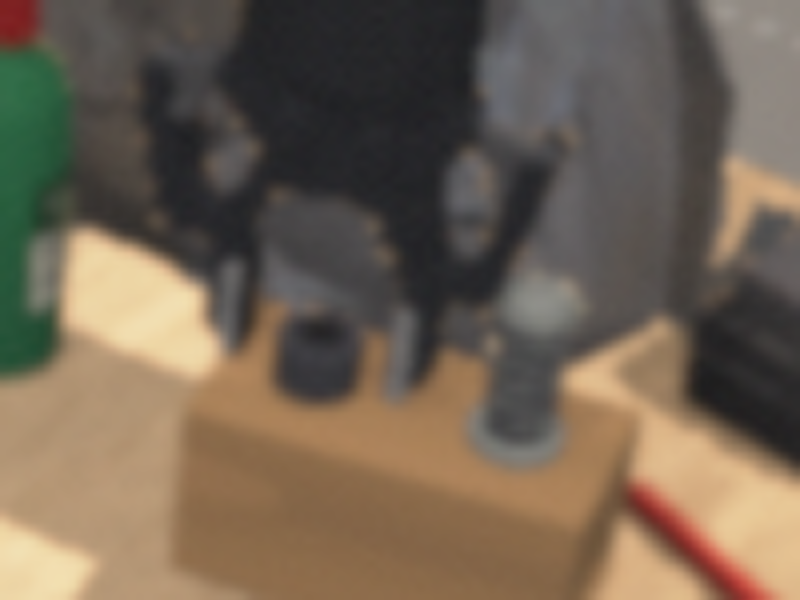

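Run:
```python
from h import *
np.set_printoptions(precision=4,suppress=True)
P=lambda s:print(s,bot.get_position(),bot.get_contact_force(),bot.get_opening(),round(bot.get_time(),2))
a=-np.pi+.25
b=np.array([.5182,.038,.0745])
bot.servo_line(b,v=.05);P("s")
bot.gripper_to(0); P("g1"); bot.gripper_to(.05); b[2]=.105; bot.servo_line(b,v=.1)
bot.reach(b,down(a)); b[2]=.0745; bot.servo_line(b,v=.06); P("s2")
bot.gripper_to(0); P("g2")
b[2]=.15; bot.servo_line(b,v=.1); P("lift")
c=np.array([.4614,.2612,.15]); bot.reach(c,down(a)); c[2]=.135; bot.servo_line(c,v=.06); bot.wait(.15)
i=bot.camera_info("wrist"); im,d=bot.camera("wrist"); np.savez("w_b.npz",im=im,d=d,T=i["T"],K=i["camera_matrix"])
u=proj("wrist",[.4614,.2612,.085],i).astype(int); x0,y0=u[0]-40,u[1]-45;print(x0,y0); P("over")
cv2.imwrite("pics/b.png",cv2.resize(im[y0:y0+75,x0:x0+80],(640,600),interpolation=cv2.INTER_CUBIC))
```

```text
s [0.5181 0.0379 0.0744] [ 0.474  -0.1081  2.5327] 0.05023752759036743 28.18
g1 [0.518  0.038  0.0746] [-1.5375 -0.3362  3.7002] 0.027531746571348072 28.5
s2 [0.5181 0.038  0.0743] [ 0.7393 -0.7189 -1.0714] 0.049702099442064565 31.36
g2 [0.5187 0.038  0.0753] [-0.7585 -0.7164  4.9916] 0.027785984770606998 31.68
lift [0.5177 0.038  0.1492] [ 1.1357  0.6943 -2.1771] 0.02741216268108455 32.59
278 169
over [0.4616 0.2612 0.1353] [-0.011  -0.2314 -2.3737] 0.027396401398920345 34.11
```

View pics/b.png

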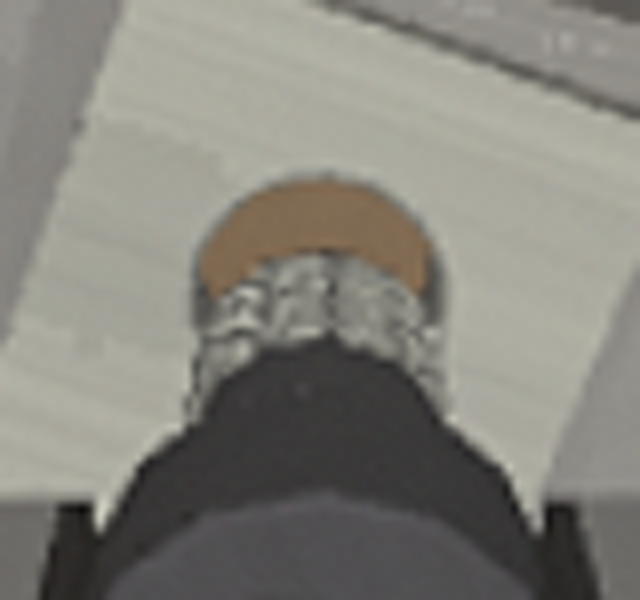

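Run:
```python
from h import *
np.set_printoptions(precision=4,suppress=True)
f=np.load("w_b.npz");i=dict(T=f["T"],camera_matrix=f["K"])
h=atz("wrist",(318.1,206),.068,i);print("hole",h)
print("hole far rim",atz("wrist",(278+40.5,169+175/8),.068,i), atz("wrist",(278+197/8,206),.068,i),atz("wrist",(278+444/8,206),.068,i))
print("bolt rim front",atz("wrist",(278+322/8,169+250/8),.0855,i),"c",atz("wrist",(318.25,212.75),.0855,i))
```

```text
hole [0.4605 0.261  0.068 ]
hole far rim [0.4497 0.2586 0.068 ] [0.4632 0.2504 0.068 ] [0.4578 0.2717 0.068 ]
bolt rim front [0.4516 0.2588 0.0855] c [0.4598 0.2609 0.0855]
```

```bash
cat > ins.py <<'E'
from h import *
np.set_printoptions(precision=4,suppress=True)
P=lambda s:print(s,bot.get_position(),bot.get_contact_force(),bot.get_moment(),round(bot.get_time(),2))
def insert(c,zend,fmax=14,step=.003):
    while c[2]>zend:
        c[2]-=step; bot.servo_line(c,v=.03); f=bot.get_contact_force(); P(c)
        if f[2]>fmax or np.hypot(*f[:2])>15: print("stop");return False
        c[:2]+=np.clip(f[:2]*.00015,-.001,.001)
    return True
E
python3 - <<'E'
from ins import *
c=np.array([.4612,.2611,.121]); bot.servo_line(c,v=.05)
insert(c,.0765,12)
E
```

```text
[0.4612 0.2611 0.118 ] [0.4612 0.2611 0.1179] [ 0.6383 -0.1361 -2.1413] [ 0.0298 -0.035   0.0198] 34.79
[0.4613 0.2611 0.115 ] [0.4612 0.261  0.1148] [-0.5456 -0.4266 -1.9198] [-0.0127 -0.0419  0.0049] 35.04
[0.4612 0.261  0.112 ] [0.461  0.2609 0.1117] [ 0.0917  0.2993 -2.2529] [-0.0295  0.1076  0.0136] 35.29
[0.4612 0.2611 0.109 ] [0.461  0.2609 0.1087] [ 0.2131  0.2163 -2.1439] [-0.0279  0.0804  0.007 ] 35.54
[0.4613 0.2611 0.106 ] [0.4611 0.261  0.1057] [-0.3716 -0.9368 -2.2211] [-0.1621  0.1315  0.0008] 35.79
[0.4612 0.261  0.103 ] [0.4611 0.2609 0.1027] [-0.2308 -0.0675 -1.6496] [-0.148   0.0541 -0.0504] 36.04
[0.4612 0.2609 0.1   ] [0.4611 0.2609 0.0997] [-0.9896  0.0041 -2.2746] [-0.1096  0.1209  0.0313] 36.29
[0.461  0.2609 0.097 ] [0.461  0.2609 0.0968] [-0.5963 -0.3496 -3.0787] [-0.1014  0.0943 -0.0393] 36.54
[0.4609 0.2609 0.094 ] [0.4609 0.2609 0.0938] [-0.2339 -0.8166 -2.097 ] [-0.0654  0.0921  0.009 ] 36.79
[0.4609 0.2608 0.091 ] [0.4609 0.2608 0.0908] [-0.0745  0.3187 -1.2918] [-0.0396  0.032   0.0301] 37.04
[0.4609 0.2608 0.088 ] [0.4609 0.2608 0.0878] [-0.2066 -0.5827 -2.0666] [-0.0723  0.0392  0.0204] 37.29
[0.4609 0.2607 0.085 ] [0.4608 0.2607 0.0848] [-0.8256  0.1083 -1.6832] [ 0.0045  0.0565 -0.0064] 37.54
[0.4607 0.2607 0.082 ] [0.4607 0.2607 0.0818] [-0.368   0.0062 -2.0778] [-0.0049  0.0228 -0.0076] 37.79
[0.4607 0.2607 0.079 ] [0.4606 0.2607 0.0788] [ 0.268  -0.2949 -1.4655] [0.0239 0.0085 0.0069] 38.04
[0.4607 0.2607 0.076 ] [0.4607 0.2607 0.0758] [-1.1264  0.272  -2.2541] [ 0.0268 -0.0425  0.0196] 38.29
```

Run:
```python
from ins import *
c=np.array([.4607,.2607,.0758]); 
insert(c,.069,8,.001)
bot.gripper_to(.05); p=bot.get_position(); bot.servo_line([p[0],p[1],.14],v=.12); 
bot.reach([.40,.14,.22],down(-np.pi+.25)); bot.wait(.2); P("off")
i=bot.camera_info("wrist"); im,d=bot.camera("scene");u=proj("scene",[.46,.26,.08]).astype(int)
im2,d2=bot.camera("top");v=proj("top",[.46,.15,.08]).astype(int)
print(u,v,bot.pinpoint("scene","bolt_seat")[:2],bot.pinpoint("top","bolt_head")[:2])
cv2.imwrite("pics/end.png",np.hstack([cv2.resize(im[u[1]-75:u[1]+45,u[0]-50:u[0]+80],(430,400),interpolation=cv2.INTER_CUBIC),cv2.resize(im2[v[1]-60:v[1]+60,v[0]-55:v[0]+55],(367,400),interpolation=cv2.INTER_CUBIC)]))
```

```text
[0.4607 0.2607 0.0748] [0.4608 0.2607 0.0748] [ 0.5178 -0.4383 -1.4601] [ 0.0171 -0.0501  0.023 ] 38.54
[0.4608 0.2606 0.0738] [0.4608 0.2607 0.0738] [-0.1669 -0.634  -1.5645] [0.0004 0.0153 0.0128] 38.79
[0.4608 0.2605 0.0728] [0.4609 0.2607 0.0733] [-1.5525 -0.6698  2.6267] [-0.1299  0.2962  0.0424] 39.04
[0.4605 0.2604 0.0718] [0.4609 0.2607 0.0732] [-3.8622 -0.6904 10.4793] [-0.3551  0.6405 -0.0403] 39.29
stop
off [0.4001 0.1407 0.2186] [-0.1689  0.2762  0.4112] [-0.0357 -0.0493 -0.0162] 41.23
[352 198] [371 230] [{'xyz': [0.4536, 0.0217, 0.0984], 'score': 0.75}, {'xyz': [0.4597, 0.2587, 0.066], 'score': 0.69}] [{'xyz': [0.4619, 0.2591, 0.0798], 'score': 0.48}]
```

View pics/end.png

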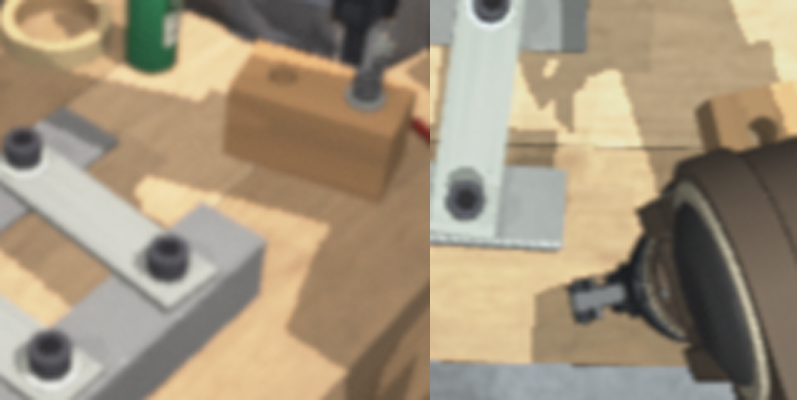

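```bash
python3 -c "
from bench import bot
print(bot.finish_job())"
```

```text
the job is handed in; nothing more can be done
None
```

The job is handed in at about 41 s: the drift levered the holes into line until its collar stopped on the strap, it is back in its hole in the block, and the bolt is fully home with its head on the strap; the highest force I read was about 23 N, and I did not go near the bottle, tin or spanner.

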